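Latch the dish carriage under the ring lamp

TASK

Bring the culture dish under the ring lamp: with the fingertips, push the imaging unit's sprung carriage by its upright push plate all the way in to its end stop, then let go so that it springs back and latches on the stop pin at mid travel. Only once it has latched, press the large round lamp button on the control pod fully down and let it come back up. Only push and press: do not touch, lift or unseat the dish, and leave the other things on the bench where they are.

Things in the scene. Friction and masses are not known exactly. Their poses are not given: they have to be found in the camera images.
- imager: fixed imaging unit: low white base 250 x 170 mm, 60 mm high, with an aluminium carriage on top that slides along the unit's x axis. Origin on the table under the push plate's front face with the carriage fully out; x level, the push direction (away from the robot, turned up to 0.45 rad), z up. The base begins at x = +30 mm: free air in front of the push plate
- ring_lamp (a point): centre of the black ring lamp fixed over the carriage, 82 mm across, its top 138 mm above the table, at x 152 mm in the unit's frame, on a post at the unit's -y side
- push_face (a point): centre of the front face of the grey upright push plate at the carriage's end nearest the robot; moves with the carriage; axes as the unit's. The plate is 100 mm wide (y), 10 mm thick, and its face spans 20 mm above to 20 mm below this point (70 to 110 mm above the table); the carriage plate under it is 8 mm thick
- carriage (a joint): travel of the sprung carriage in m: 0 fully out (start), 0.044 fully in at its end stop; about 0.022 when latched. A spring pushes it outwards with 2.4 N at 0 rising to 5 N at 0.044. Once past about 0.022 on the way in the stop pin drops behind it; let go, it springs back and catches there. If let go before that it springs back to 0
- dish_seat (a point): centre of the floor of the round black seat on the carriage (inner diameter 65 mm, rim 7 mm high), 130 mm behind the push face, 70 mm above the table; moves with the carriage
- dish_center (a point): centre, half-way up, of the loose clear lidded culture dish that sits in the seat: 62 mm across, 16 mm high, lid with a pale top
- stop_pin (a joint): drop of the sprung stop pin in m: 0 while it rides on the carriage's side strip (start), 0.006 when it has dropped and the carriage is caught
- stop_pin_top (a point): top of the steel stop pin's 16 mm head, on a small bridge at the unit's +y side (x 178, y 55 mm in the unit's frame), 120 mm above the table when up, 114 mm when dropped
- pod: fixed grey control pod 85 x 110 x 34 mm, to the left or to the right of the imaging unit; origin under its centre. Besides the lamp button it carries two small black knobs (18 mm across, 14 mm tall) at y = -34 mm of its frame, which are not used
- lamp_button_top (a point): centre of the top of the lamp button: the only large round push button, grey, 32 mm across, in a black collar 44 mm across; its top is about 56 mm above the table and 10 mm above the collar; pressed straight down
- lamp_button (a joint): press of the lamp button in m: 0 released, 0.006 fully down (5 N); it springs back
- tube_rack: loose grey rack 70 x 130 mm with blue-capped tubes, 99 mm tall; stands on the opposite side of the imaging unit from the control pod. Bystander; origin under its centre
- dish_stack: loose stack of three clear round dishes, 62 mm across, 45 mm tall, near the robot. Bystander; origin under its centre
- timer: loose white bench timer 55 x 65 x 20 mm, near the robot. Bystander; origin under its centre
- media_bottle: loose glass bottle with blue cap, 70 mm across, 150 mm tall, on the left. Bystander; origin under its centre
- tip_box: loose white tip box with clear lid 87 x 122 x 64 mm, on the right. Bystander; origin under its centre
- beaker: loose glass beaker 70 mm across, 85 mm tall, on the right. Bystander; origin under its centre
- jar: loose jar with white lid 56 mm across, 70 mm tall, on the left. Bystander; origin under its centre
- dish: the same culture dish, loose; origin at the centre of its underside
Mind the look-alikes: they are no part of the job. What is shaped like the pod but pink or red is not meant.

How it is judged:
On the way, in this order (a step that is already met when the one before it is completed fails the run):
1. the carriage is pushed all the way in (value of joint carriage above 0.038 m), for 0.04 s.
2. let go, it has sprung back and latched on the stop pin (value of joint carriage between 0.019 and 0.0255 m and value of joint stop_pin above 0.004 m and contact force between each of the arm, the fingers and carriage below 0.1 N), for 0.2 s.
3. the lamp button is pressed down with the carriage latched (value of joint carriage between 0.019 and 0.0255 m and value of joint stop_pin above 0.004 m and value of joint lamp_button above 0.0045 m), for 0.04 s.
At the end, for the whole second after the job is handed in: The carriage rests latched at mid travel (19 to 25.5 mm) with the stop pin dropped by over 4 mm, the dish still lies in its seat (within 6 mm of its centre) and is at rest, the lamp button has come back up (within 1.5 mm), and nothing is touched (value of joint carriage between 0.019 and 0.0255 m and value of joint stop_pin above 0.004 m and horizontal distance between dish_center and dish_seat below 0.006 m and z of dish_center in the frame of dish_seat below 0.012 m and value of joint lamp_button below 0.0015 m and linear speed of dish below 0.02 m/s).
It fails at once if the lamp button is pressed while the carriage is not latched (value of joint lamp_button above 0.003 m and (value of joint carriage below 0.017 m or value of joint carriage above 0.0275 m)).
It fails at once if the dish is lifted or leaves its seat (z of dish_center in the frame of dish_seat above 0.016 m or horizontal distance between dish_center and dish_seat above 0.01 m).
It fails at once if the robot touches the dish (contact force between any of the fingers, the arm and dish above 0.5 N).
It fails at once if a bystander is lifted, knocked or moved by more than 25 mm (distance of any of tube_rack, dish_stack, timer, media_bottle, tip_box, beaker, jar from where it was at the start of the episode above 0.025 m).
It also fails if it takes over 40 s, if anything falls off the work surface, if the arm or the gripper's body presses on something with over 40 N, if the wrist force passes 120 N, or if a joint passes its speed limit or range.

ROBOT

A 6-joint arm with a two-finger parallel gripper is mounted at the origin on the work surface. World frame = base frame: x ahead of the robot, y to its left, z up, the work surface at z = 0. Lengths are in m, angles in rad, forces in N, time in s.
With the tool pointing down it reaches from about 0.4 to 0.825 m from the base axis. Payload 7 kg.
Tool frame: the origin (TCP) lies midway between the tips of the shut fingers; the grasp point (between the pads) lies 19 mm behind it; z points along the fingers, y is the direction in which the jaws open and shut (so a half turn about z gives the same grasp; the last joint's range is limited). The gripper opens to 88 mm and grips with 3 to 60 N. Pads are 19 mm wide; open, the fingers measure 130 mm over their backs; the gripper's body (78 mm by 193 mm) begins 47 mm behind the grasp point.
Start: joints at [-0.826, 0.359, 0.012, 0, -1.224, -0.288], TCP at [0.298, -0.606, 0.227] pointing down, gripper open.
Joint ranges: [-3.07, 3.07], [-1.43, 2.12], [-1.02, 1.25], [-3.03, 1.67], [-3.05, -0], [-3.03, 3.03]. Speed limits (rad/s): [2.39, 2.39, 3.01, 3.14, 3.14, 3.14].

INTERFACE

Orientations are given as [roll, pitch, yaw] about the fixed x, y, z axes, in that order (R = Rz(yaw) Ry(pitch) Rx(roll)).
In Python, from station import get_state, grab_frame, camera_info, job_done gives the robot as it stands. The module is installed in compiled form; this text tells all that it offers.
- The arm moves only by the shell command python3 -m inch 'ROWS' [FORCE]. ROWS is JSON, a list that holds one entry, the list of rows, each a list of 7 numbers: the shift along the tool's x, y, z normalised to -1 to 1, where 1 is 50 cm, then the turn, a rotation vector about the tool's x, y, z normalised to -1 to 1, where 1 is 180 degrees, then the closure, from 0 (fully open) to 1 (shut). A call has 1 to 20 rows; each row shifts and turns the commanded pose from where the row before left it, along the tool's axes as they then stand; what a row does not reach is not made up. A row lasts 1/10 s, in which the tool goes at most 50 mm and 8.59 degrees, less where a joint would pass 70% of its speed; a pose out of reach is approached as far as the arm can. A call with a number of a shift or a turn outside -1 to 1 is refused whole. A call with a gripper value outside its range is refused whole. The fingers move at their own pace and stop on an object; FORCE is the grip in N (left out, the last holds). Time passes only in rows, so rows that do not move let the fingers close. It gives the time, the measured TCP pose, the force and the opening at its end, in the units of the state.
- get_state(): the state, without advancing time (a new reading comes with each control period).
- grab_frame(name): name is "scene" or "top" or "wrist"; returns the picture (384x512x3 uint8, blue, green, red); there is no depth.
- camera_info(name): a dict with "vertical_fov" (degrees; the focal length in pixels is half the picture's height over the tangent of half this angle, whatever the lens; pixels are square), "cx", "cy" (the principal point, pixels), "R" (3x3) and "t" (3): a world point X has camera coordinates R X + t. Camera axes: x right, y down, z forward; pixel columns grow to the right and rows downward; lengths in m; the calibration is good to about 2 mm. A picture is of the moment at which its call begins: read the wrist's pose just before it. camera_info takes no time and is no camera call; for the wrist camera it gives the pose at the moment of the call.
- job_done(): hands the job in, once; it reports no verdict.
The state is a dict: "t": time; "q": joint angles; "qd": joint speeds; "joint_efforts": joint torques, N m; "eef_pos": TCP position; "ee_rot": TCP orientation; "force": force on the tool from outside, world axes, zero at the start; "moment": the same for the moment, N m; "width": finger opening in m.
Only numpy, scipy, OpenCV 4.12 (cv2) and the standard library are available. Lean on these libraries where they do the work, as an engineer would, in place of code of your own. Each camera call takes 0.05 s, during which the arm holds its last target.

## Working session

There is one attempt and no reset: what is moved stays moved. The work goes in short steps, Python scripts to look and compute and a shell command to move; the robot and the scene stay as the last step left them, time stands still between calls to the robot, and variables do not carry over. Pictures are saved under pics/ and viewed, and the job is handed in when it is done.

```bash
mkdir -p pics
python3 - <<'E'
from station import *
import cv2
s=get_state();print(s)
for n in("scene","top"):
    im=grab_frame(n);cv2.imwrite(f"pics/{n}0.png",im);print(n,camera_info(n))
E
```

```text
{'t': 0.0, 'q': array([-8.25906256e-01,  3.59378295e-01,  1.10405208e-02, -3.44332389e-04,
       -1.22411325e+00, -2.88120061e-01]), 'qd': array([-0.0006169 ,  0.00061489,  0.00069511, -0.00017013,  0.00098667,
        0.00055037]), 'joint_efforts': array([-1.84200426e-04, -5.82722247e+01,  2.93054473e+01,  6.99724987e+00,
        6.84153638e-03, -1.90401124e-04]), 'eef_pos': array([ 0.29746905, -0.60535636,  0.22562132]), 'ee_rot': array([ 3.13991418e+00, -1.59877765e-04, -2.68493977e+00]), 'force': array([-0.13080531, -0.03142151, -0.38720162]), 'moment': array([-0.01925974, -0.01101705, -0.00203715]), 'width': 0.08774408237345808}
scene {'vertical_fov': 50.67357287404272, 'cx': 255.07687648404433, 'cy': 192.80136695770366, 'R': array([[-0.09392902,  0.99551168, -0.01156866],
       [ 0.85974126,  0.07524842, -0.50515605],
       [-0.50201823, -0.05739487, -0.86295048]]), 't': array([ 0.05007925, -0.35480169,  1.49687389])}
top {'vertical_fov': 55.45303870798688, 'cx': 250.77121857504437, 'cy': 193.55832964791577, 'R': array([[-0.00557027, -0.99994688, -0.0086719 ],
       [-0.99325622,  0.00653688, -0.11575555],
       [ 0.11580609,  0.00796863, -0.99323988]]), 't': array([0.00205667, 0.48426697, 1.42473495])}
```

View pics/scene0.png

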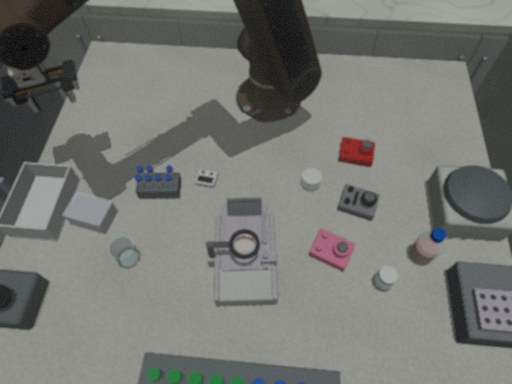

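View pics/top0.png

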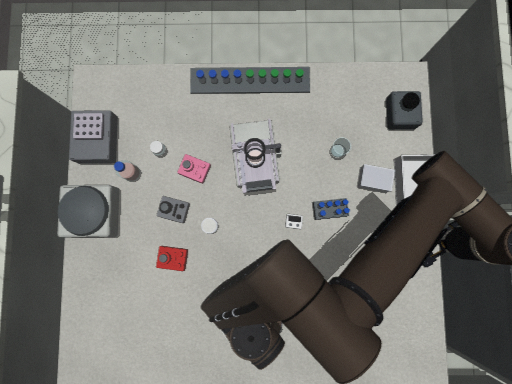

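The scene view shows the imager at about (245,255) and grey, pink and red pods at (358,200), (332,248) and (357,150). In the top view the imager is at (255,157) and the grey pod at (172,209). Next I'll look at close crops.

Run:
```python
import cv2
a=cv2.imread("pics/top0.png")
cv2.imwrite("pics/c1.png",cv2.resize(a[110:210,200:300],None,fx=6,fy=6,interpolation=cv2.INTER_CUBIC))
cv2.imwrite("pics/c2.png",cv2.resize(a[185:235,140:200],None,fx=10,fy=10,interpolation=cv2.INTER_CUBIC))
b=cv2.imread("pics/scene0.png")
cv2.imwrite("pics/c3.png",cv2.resize(b[175:315,195:395],None,fx=4,fy=4,interpolation=cv2.INTER_CUBIC))
```

```text
(no output)
```

View pics/c1.png

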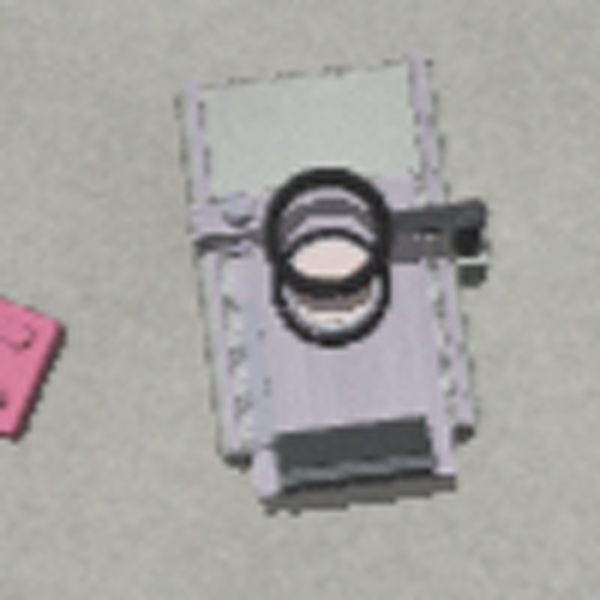

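View pics/c2.png

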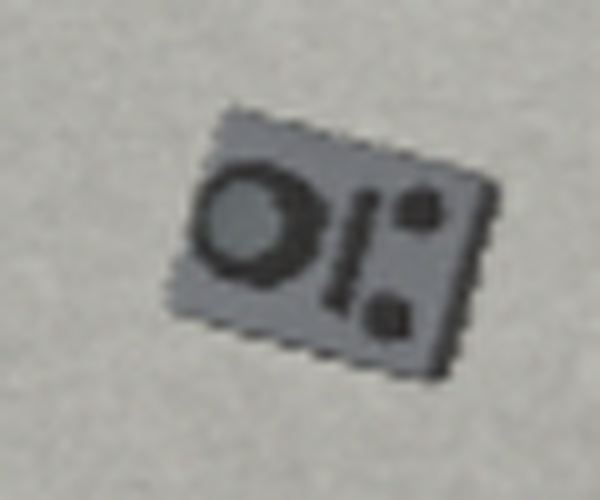

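View pics/c3.png

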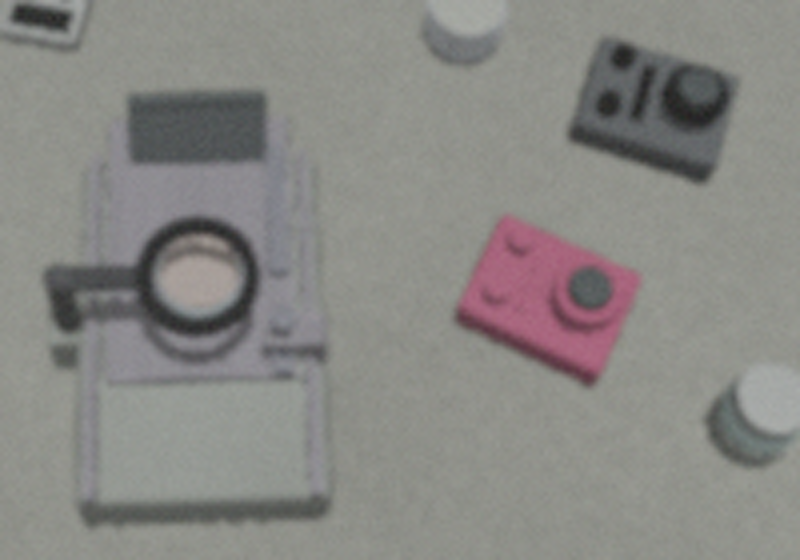

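```bash
cat > h.py <<'E'
import numpy as np
from station import *
def ray(n,p,c=None):
    c=c or camera_info(n);f=192/np.tan(np.radians(c['vertical_fov']/2))
    R=c['R'];d=R.T@np.array([(p[0]-c['cx'])/f,(p[1]-c['cy'])/f,1]);return -R.T@c['t'],d/np.linalg.norm(d)
def onz(n,p,z,c=None):
    o,d=ray(n,p,c);return o+d*(z-o[2])/d[2]
def tri(*nps):
    A=0;b=0
    for x in nps:
        o,d=ray(*x);P=np.eye(3)-np.outer(d,d);A=A+P;b=b+P@o
    return np.linalg.solve(A,b)
E
python3 - <<'E'
from h import *
np.set_printoptions(precision=4,suppress=True)
T=lambda u,v:(200+(u-.0)/6-.4,110+v/6-.4); P=lambda u,v:(140+u/10-.45,185+v/10-.45); S=lambda u,v:(195+u/4-.4,175+v/4-.4)
print("cams",ray("top",(0,0))[0],ray("scene",(0,0))[0])
for n,p in dict(bl=(272,440),br=(428,418),fr=(435,470),fl=(275,492)).items(): print(n,[onz("top",T(*p),z) for z in(.11,.07)])
print("scene top",onz("scene",S(130,93),.11),onz("scene",S(265,93),.11))
print("scene bot",onz("scene",S(130,160),.07),onz("scene",S(265,160),.07))
print("base far corners",onz("top",T(185,92),.06),onz("top",T(428,58),.06),onz("scene",S(82,505),.06),onz("scene",S(328,500),.06))
print("base near",onz("top",T(225,460),.06),onz("top",T(470,432),.06))
print("ring",onz("top",T(328,230),.138),onz("scene",S(197,277),.138))
print("pin",onz("top",T(238,212),.12))
print("button",onz("top",P(245,218),.056),onz("scene",S(700,85),.056),tri(("top",P(245,218)),("scene",S(700,85))))
E
```

```text
cams [ 0.316  -0.0125  1.4712] [1.0612 0.0628 1.1131]
bl [array([0.5151, 0.0202, 0.11  ]), array([0.521 , 0.0212, 0.07  ])]
br [array([ 0.5284, -0.0778,  0.11  ]), array([ 0.5347, -0.0797,  0.07  ])]
fr [array([ 0.4955, -0.0818,  0.11  ]), array([ 0.5007, -0.0838,  0.07  ])]
fl [array([0.4823, 0.0185, 0.11  ]), array([0.4871, 0.0194, 0.07  ])]
scene top [ 0.5012 -0.0818  0.11  ] [0.4928 0.014  0.11  ]
scene bot [ 0.5342 -0.0804  0.07  ] [0.5256 0.0169 0.07  ]
base far corners [0.756  0.0782 0.06  ] [ 0.7778 -0.0831  0.06  ] [ 0.7825 -0.0804  0.06  ] [0.7647 0.0789 0.06  ]
base near [0.5095 0.052  0.06  ] [ 0.5268 -0.1074  0.06  ]
ring [ 0.6426 -0.0158  0.138 ] [ 0.6494 -0.0167  0.138 ]
pin [0.6591 0.0409 0.12  ]
button [0.4331 0.3367 0.056 ] [0.4269 0.3353 0.056 ] [0.4323 0.3337 0.0653]
```

Candidates for the pod, by top-view pixel:
- **Grey pod (172,209):** its big round grey button in a black collar is at (164,206), and it has two small black knobs.
- **Pink pod (193,168) and red pod (172,258):** both are decoys.

I choose the grey pod, and its crop matches the description. The push plate face is at about (0.491,-0.033) with yaw ≈0.11, and the button is at about (0.430,0.336).

I'll turn the tool and shut the gripper first, then travel high.

```bash
cat >> h.py <<'E'
from scipy.spatial.transform import Rotation as Ro
def rot(): return Ro.from_euler('xyz',get_state()['ee_rot']).as_matrix()
def delta(target,yaw=None):
    s=get_state();R=rot();d=R.T@(np.array(target)-s['eef_pos'])
    out=d/.5
    r=None
    if yaw is not None:
        r=Ro.from_matrix(R.T@Ro.from_euler('xyz',[np.pi,0,yaw]).as_matrix()).as_rotvec()/np.pi
    print("t",round(s['t'],2),"pos",s['eef_pos'].round(4),"rpy",s['ee_rot'].round(4),"F",s['force'].round(2),"w",round(s['width'],3),"shift",out.round(4),"turn",None if r is None else r.round(4))
E
python3 -m inch '[[[0,0,0,0,0,0.0365,1],[0,0,0,0,0,0.0365,1],[0,0,0,0,0,0.0365,1],[0,0,0,0,0,0,1]]]' 20
python3 -c "
from h import *
delta([.435,-.039,.227],.11-np.pi)"
```

```text
t: 0.5
eef_pos: [0.2976, -0.6055, 0.226]
ee_rot: [3.141, -0.0, -3.031]
force: [-0.6, -0.1, -0.1]
width: 0.061
t 0.5 pos [ 0.2976 -0.6055  0.226 ] rpy [ 3.1407e+00 -4.0000e-04 -3.0305e+00] F [-0.61 -0.11 -0.05] w 0.061 shift [-0.3987  1.0956 -0.0011] turn [ 0.0003 -0.0001  0.0003]
```

```bash
python3 -m inch '[[[-0.0285,0.078,0,0,0,0,1],[-0.0285,0.078,0,0,0,0,1],[-0.0285,0.078,0,0,0,0,1],[-0.0285,0.078,0,0,0,0,1],[-0.0285,0.078,0,0,0,0,1],[-0.0285,0.078,0,0,0,0,1],[-0.0285,0.078,0,0,0,0,1],[-0.0285,0.078,0,0,0,0,1],[-0.0285,0.078,0,0,0,0,1],[-0.0285,0.078,0,0,0,0,1],[-0.0285,0.078,0,0,0,0,1],[-0.0285,0.078,0,0,0,0,1],[-0.0285,0.078,0,0,0,0,1],[-0.0285,0.078,0,0,0,0,1],[0,0,0,0,0,0,1],[0,0,0,0,0,0,1]]]' 20
python3 -c "
from h import *
import cv2
delta([.435,-.039,.085],.11-np.pi)
cv2.imwrite('pics/w1.png',grab_frame('wrist'))"
```

```text
t: 2.1
eef_pos: [0.4344, -0.04, 0.2264]
ee_rot: [-3.142, -0.0, -3.023]
force: [-0.0, 0.1, -0.2]
width: 0.0008
t 2.1 pos [ 0.4344 -0.04    0.2264] rpy [-3.1416e+00 -4.0000e-04 -3.0235e+00] F [-0.01  0.12 -0.25] w 0.001 shift [-0.0015  0.0018  0.2829] turn [-0.     -0.0001  0.0026]
```

View pics/w1.png

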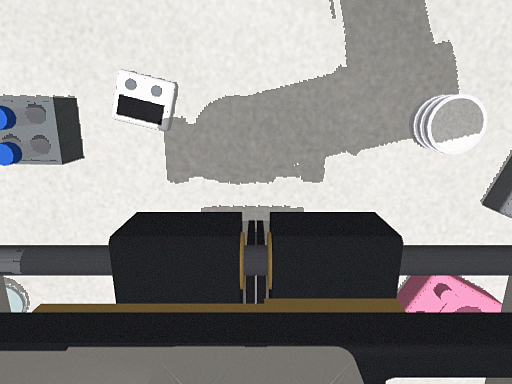

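The wrist view shows the timer at (145,98), the dish stack at (450,123), and the push plate edge peeking out at (203–304, 210). The edge is level, so the yaw is aligned. I'll check the edge position, then descend.

```bash
python3 -c "
from h import *
import cv2
for z in(.07,.11):
  print([onz('wrist',p,z).round(4) for p in((203,208),(304,208))])
a=cv2.imread('pics/w1.png');cv2.imwrite('pics/w1c.png',cv2.resize(a[190:230,190:320],None,fx=6,fy=6))"
python3 -m inch '[[[0,0,0.07,0,0,0.002,1],[0,0,0.07,0,0,0,1],[0,0,0.07,0,0,0,1],[0,0,0.07,0,0,0,1],[0,0,0,0,0,0,1],[0,0,0,0,0,0,1]]]' 20
python3 -c "
from h import *
delta([.491,-.033,.085],.11-np.pi)"
```

```text
[array([ 0.475, -0.092,  0.07 ]), array([0.4628, 0.0115, 0.07  ])]
[array([ 0.4611, -0.0866,  0.11  ]), array([0.4505, 0.0037, 0.11  ])]
t: 2.75
eef_pos: [0.4343, -0.0419, 0.087]
ee_rot: [-3.141, -0.001, -3.035]
force: [-0.1, -0.0, 0.7]
width: 0.0004
t 2.75 pos [ 0.4343 -0.0419  0.087 ] rpy [-3.1407e+00 -1.4000e-03 -3.0355e+00] F [-0.07 -0.01  0.71] w 0.0 shift [-0.1146  0.0057  0.0038] turn [-0.0003 -0.0005 -0.0012]
```

View pics/w1c.png

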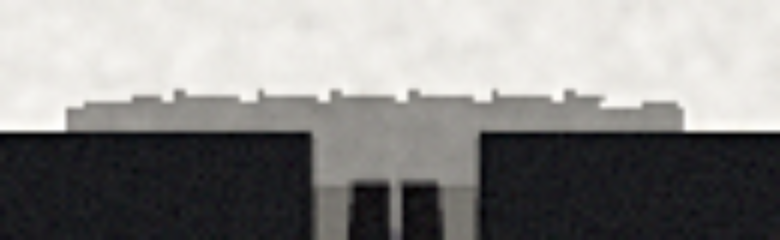

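That grey strip is the shadow on the bench, so I'll locate contact by force. Approach slowly.

```bash
python3 -m inch '[[[-0.03,0.005,0.004,0,0,0,1],[-0.03,0,0,0,0,0,1],[-0.01,0,0,0,0,0,1],[0,0,0,0,0,0,1],[0,0,0,0,0,0,1]]]' 20
python3 -m inch '[[[-0.01,0,0,0,0,0,1],[0,0,0,0,0,0,1]]]' 20
python3 -m inch '[[[-0.01,0,0,0,0,0,1],[0,0,0,0,0,0,1]]]' 20
python3 -m inch '[[[-0.01,0,0,0,0,0,1],[0,0,0,0,0,0,1]]]' 20
python3 -c "
from h import *
import cv2
delta([.491,-.033,.085],.11-np.pi)
cv2.imwrite('pics/s2.png',cv2.resize(grab_frame('scene')[155:315,170:330],None,fx=4,fy=4))
cv2.imwrite('pics/t2.png',cv2.resize(grab_frame('top')[110:210,200:300],None,fx=6,fy=6))"
```

```text
t: 3.25
eef_pos: [0.469, -0.0346, 0.085]
ee_rot: [3.141, 0.001, -3.035]
force: [0.1, 0.4, -0.6]
width: 0.0002
t: 3.45
eef_pos: [0.4745, -0.0339, 0.0849]
ee_rot: [3.142, 0.001, -3.035]
force: [-0.7, 0.3, 0.4]
width: 0.0005
t: 3.65
eef_pos: [0.4796, -0.0334, 0.0847]
ee_rot: [-3.142, 0.0, -3.035]
force: [0.2, 0.5, -0.4]
width: 0.0006
t: 3.85
eef_pos: [0.4839, -0.033, 0.0844]
ee_rot: [-3.141, -0.001, -3.035]
force: [-0.7, -0.0, 1.4]
width: 0.0006
t 3.85 pos [ 0.4839 -0.033   0.0844] rpy [-3.1414e+00 -1.0000e-03 -3.0350e+00] F [-0.67 -0.03  1.35] w 0.001 shift [-0.0141 -0.0014 -0.0013] turn [-0.0001 -0.0003 -0.0011]
```

View pics/s2.png

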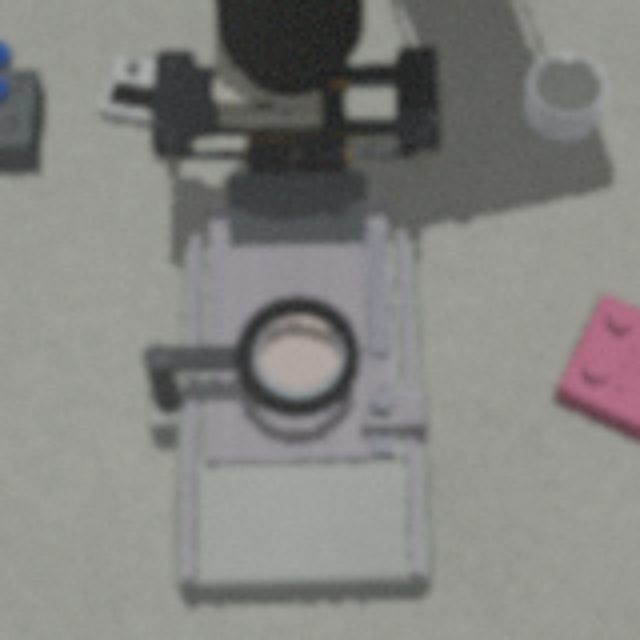

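View pics/t2.png

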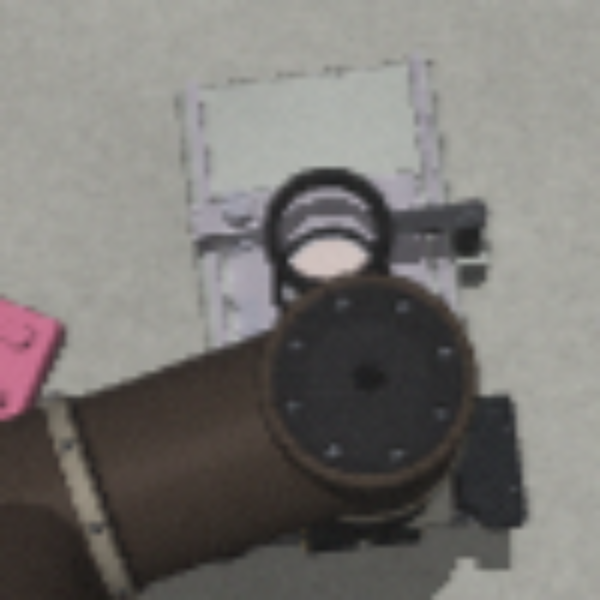

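The scene view shows the fingers centred on the plate at (298,190). The top view is blocked by the wrist, though the carriage and dish look undisturbed. Keep pushing in small steps, watching the force.

```bash
python3 -m inch '[[[-0.01,0,0,0,0,0,1],[-0.01,0,0,0,0,0,1],[0,0,0,0,0,0,1]]]' 20
python3 -m inch '[[[-0.01,0,0,0,0,0,1],[-0.01,0,0,0,0,0,1],[0,0,0,0,0,0,1]]]' 20
python3 -m inch '[[[-0.01,0,0,0,0,0,1],[-0.01,0,0,0,0,0,1],[0,0,0,0,0,0,1]]]' 20
python3 -m inch '[[[-0.01,0,0,0,0,0,1],[0,0,0,0,0,0,1]]]' 20
python3 -c "
from h import *
import cv2
delta([.491,-.033,.085],.11-np.pi)
cv2.imwrite('pics/s3.png',cv2.resize(grab_frame('scene')[155:315,170:330],None,fx=4,fy=4))"
```

```text
t: 4.25
eef_pos: [0.4935, -0.032, 0.0843]
ee_rot: [-3.142, -0.001, -3.035]
force: [-3.1, 0.3, 0.2]
width: 0.0007
t: 4.55
eef_pos: [0.5034, -0.0309, 0.0843]
ee_rot: [3.142, -0.001, -3.035]
force: [-4.1, 1.1, 0.4]
width: 0.0008
t: 4.85
eef_pos: [0.5133, -0.0298, 0.0842]
ee_rot: [3.142, -0.001, -3.035]
force: [-4.5, 2.5, 0.8]
width: 0.0007
t: 5.05
eef_pos: [0.5182, -0.0293, 0.0842]
ee_rot: [3.141, -0.001, -3.035]
force: [-4.3, 1.9, 0.5]
width: 0.0002
t 5.05 pos [ 0.5182 -0.0293  0.0842] rpy [ 3.1415e+00 -1.0000e-03 -3.0353e+00] F [-4.26  1.85  0.54] w 0.0 shift [ 0.0549 -0.0017 -0.0015] turn [ 0.     -0.0003 -0.0012]
```

View pics/s3.png

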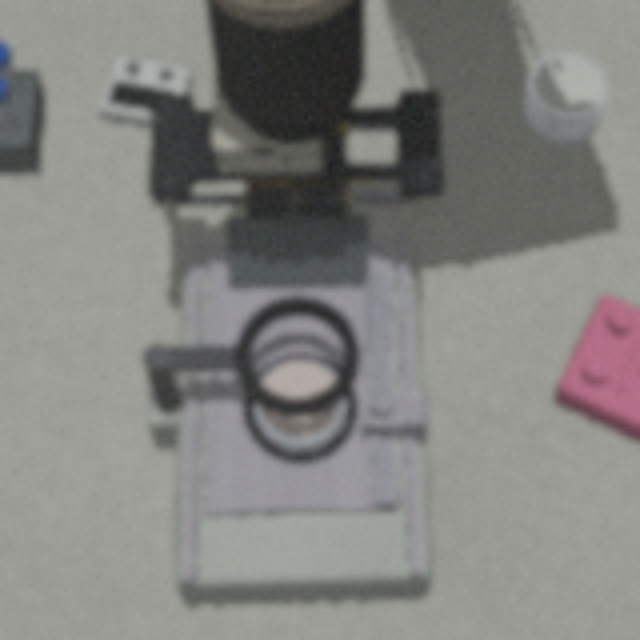

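The dish has moved past the ring towards the far side (carriage about 33 mm in), still seated. Continue in small steps to the end stop.

```bash
python3 -m inch '[[[-0.01,0,0,0,0,0,1],[0,0,0,0,0,0,1]]]' 20
python3 -m inch '[[[-0.006,0,0,0,0,0,1],[0,0,0,0,0,0,1]]]' 20
python3 -m inch '[[[-0.006,0,0,0,0,0,1],[0,0,0,0,0,0,1]]]' 20
python3 -c "
from h import *
delta([.491,-.033,.085],.11-np.pi)"
```

```text
t: 5.3
eef_pos: [0.5232, -0.0287, 0.0842]
ee_rot: [3.141, -0.001, -3.035]
force: [-5.3, 3.1, 0.5]
width: 0.0006
t: 5.5
eef_pos: [0.526, -0.0284, 0.0842]
ee_rot: [3.141, -0.001, -3.035]
force: [-4.4, 3.1, -0.4]
width: 0.0006
t: 5.7
eef_pos: [0.5268, -0.0284, 0.0841]
ee_rot: [3.141, -0.005, -3.036]
force: [-12.4, 3.9, 7.1]
width: 0.0004
t 5.7 pos [ 0.5268 -0.0284  0.0841] rpy [ 3.1415 -0.0048 -3.0356] F [-12.38   3.94   7.11] w 0.0 shift [ 0.0722 -0.0016 -0.0014] turn [ 0.     -0.0015 -0.0013]
```

At the end stop (12 N). Retreat gently so the carriage lands softly on the pin, then back clear.

```bash
python3 -m inch '[[[0.006,0,0,0,0,0,1],[0.006,0,0,0,0,0,1],[0.006,0,0,0,0,0,1],[0.006,0,0,0,0,0,1],[0.006,0,0,0,0,0,1],[0.006,0,0,0,0,0,1],[0.006,0,0,0,0,0,1],[0.006,0,0,0,0,0,1],[0.006,0,0,0,0,0,1],[0.006,0,0,0,0,0,1]]]' 20
python3 -m inch '[[[0.02,0,0,0,0,0,1],[0.03,0,0,0,0,0,1],[0.03,0,0,0,0,0,1],[0,0,0,0,0,0,1],[0,0,0,0,0,0,1],[0,0,0,0,0,0,1]]]' 20
python3 -c "
from h import *
import cv2
delta([.45,-.033,.2],.11-np.pi)
cv2.imwrite('pics/s4.png',cv2.resize(grab_frame('scene')[155:315,170:330],None,fx=4,fy=4))"
```

```text
t: 6.7
eef_pos: [0.5013, -0.0309, 0.0854]
ee_rot: [3.141, 0.003, -3.035]
force: [-0.4, -0.6, 0.3]
width: 0.0006
t: 7.3
eef_pos: [0.4609, -0.0353, 0.0849]
ee_rot: [3.141, 0.001, -3.035]
force: [0.9, 0.4, 0.3]
width: 0.0004
t 7.3 pos [ 0.4609 -0.0353  0.0849] rpy [ 3.1415e+00  1.3000e-03 -3.0348e+00] F [0.89 0.44 0.33] w 0.0 shift [ 0.0209  0.0069 -0.2302] turn [ 0.      0.0004 -0.001 ]
```

View pics/s4.png

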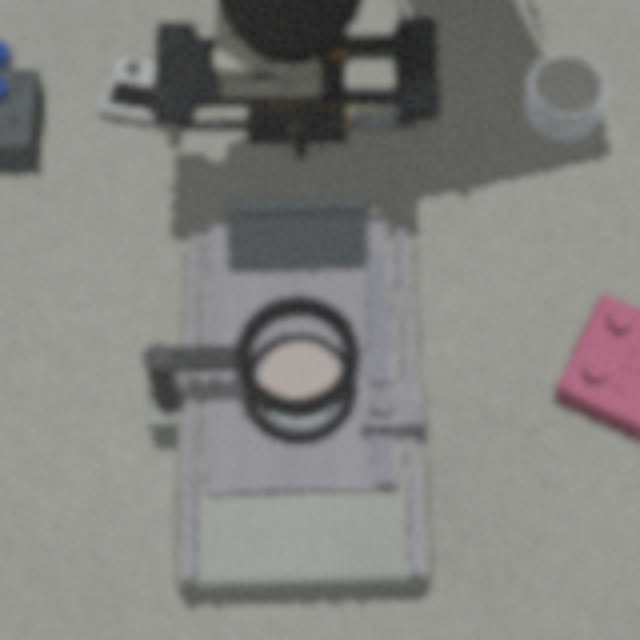

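Latched: the carriage's far edge is at v≈490 (462 at the start, further at full travel). The dish is in its seat under the ring, and the fingers are clear. Now lift and go to a viewpoint beyond the button.

```bash
python3 -m inch '[[[0,0,-0.05,0,0,0,1],[0,0,-0.08,0,0,0,1],[0,0,-0.08,0,0,0,1],[0,0,-0.07,0,0,0,1],[0,0,0,0,0,0,1]]]' 20
python3 -c "
from h import *
delta([.52,.336,.225],.11-np.pi)"
```

```text
t: 7.85
eef_pos: [0.4633, -0.0351, 0.2296]
ee_rot: [3.141, 0.009, -3.034]
force: [0.1, -0.1, -1.0]
width: 0.0003
t 7.85 pos [ 0.4633 -0.0351  0.2296] rpy [ 3.1411  0.0088 -3.0344] F [ 0.12 -0.11 -1.01] w 0.0 shift [-0.1921  0.7258  0.0112] turn [ 0.0001  0.0028 -0.0009]
```

```bash
python3 -m inch '[[[-0.019,0.0725,0,0,0,0,1],[-0.019,0.0725,0,0,0,0,1],[-0.019,0.0725,0,0,0,0,1],[-0.019,0.0725,0,0,0,0,1],[-0.019,0.0725,0,0,0,0,1],[-0.019,0.0725,0,0,0,0,1],[-0.019,0.0725,0,0,0,0,1],[-0.019,0.0725,0,0,0,0,1],[-0.019,0.0725,0,0,0,0,1],[-0.019,0.0725,0,0,0,0,1],[0,0,0,0,0,0,1],[0,0,0,0,0,0,1],[0,0,0,0,0,0,1]]]' 20
python3 -c "
from h import *
import cv2
delta([.43,.336,.225],.11-np.pi)
np.save('wc.npy',camera_info('wrist'),allow_pickle=True)
cv2.imwrite('pics/w5.png',grab_frame('wrist'))
cv2.imwrite('pics/t5.png',cv2.resize(grab_frame('top')[110:210,200:300],None,fx=6,fy=6))"
```

```text
t: 9.15
eef_pos: [0.5159, 0.3345, 0.224]
ee_rot: [-3.141, -0.001, -3.035]
force: [-0.1, 0.0, 0.0]
width: 0.0007
t 9.15 pos [0.5159 0.3345 0.224 ] rpy [-3.1409e+00 -8.0000e-04 -3.0353e+00] F [-0.12  0.05  0.05] w 0.001 shift [ 0.1705  0.0212 -0.002 ] turn [-0.0002 -0.0002 -0.0012]
```

View pics/w5.png

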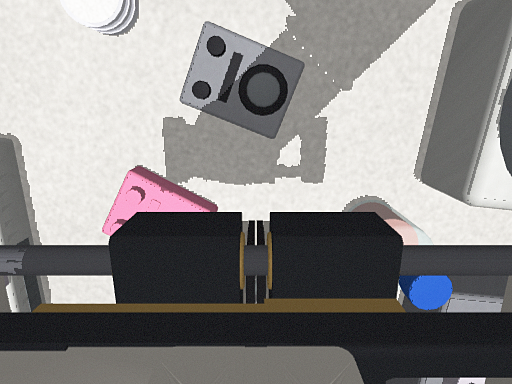

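View pics/t5.png

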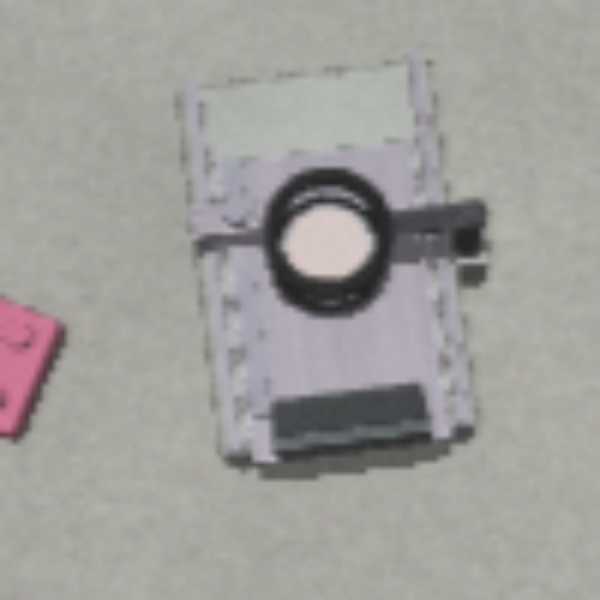

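The wrist view shows the grey pod with its button at (263,90), the decoy pink pod at (160,200), and the bottle at (425,285). The top view shows the carriage latched and the dish centred in its seat. I'll compute the button position and the bottle clearance.

```bash
python3 -c "
from h import *
c=np.load('wc.npy',allow_pickle=True).item()
print(onz('wrist',(263,90),.056,c), 'bottle',onz('wrist',(427,290),.15,c),onz('top',(119,167),.15), onz('top',(125,176),0.02))
print('knobs',onz('wrist',(216,46),.048,c),onz('wrist',(201,90),.048,c))
print('stack',onz('top',(209,226),.045))
b=onz('wrist',(263,90),.056,c)
delta([b[0],b[1],.1],.11-np.pi)"
```

```text
[0.43329034 0.33141814 0.056     ] bottle [0.57832824 0.48057353 0.15      ] [0.57176278 0.48306508 0.15      ] [0.55987351 0.5062007  0.02      ]
knobs [0.39738337 0.28185005 0.048     ] [0.43954107 0.27003936 0.048     ]
stack [0.35618266 0.16236205 0.045     ]
t 9.25 pos [0.516  0.3342 0.2246] rpy [-3.1416 -0.     -3.0359] F [0.91 0.92 1.35] w 0.001 shift [0.1651 0.012  0.2492] turn [-0.     -0.     -0.0014]
```

```bash
python3 -m inch '[[[0.056,0.002,0,0,0,0,1],[0.056,0.002,0,0,0,0,1],[0.056,0.002,0,0,0,0,1],[0,0,0,0,0,0,1],[0,0,0.08,0,0,0,1],[0,0,0.08,0,0,0,1],[0,0,0.08,0,0,0,1],[0,0,0,0,0,0,1],[0,0,0,0,0,0,1]]]' 20
python3 -c "
from h import *
import cv2
delta([.4325,.333,.060],.11-np.pi)
cv2.imwrite('pics/s6.png',cv2.resize(grab_frame('scene')[155:255,310:440],None,fx=5,fy=5))"
```

```text
t: 10.15
eef_pos: [0.4328, 0.3287, 0.1053]
ee_rot: [-3.141, 0.0, -3.035]
force: [0.4, 0.7, 0.9]
width: 0.0006
t 10.15 pos [0.4328 0.3287 0.1053] rpy [-3.1405e+00  1.0000e-04 -3.0352e+00] F [0.41 0.65 0.93] w 0.001 shift [-0.0003  0.0087  0.0906] turn [-0.0003  0.     -0.0011]
```

View pics/s6.png

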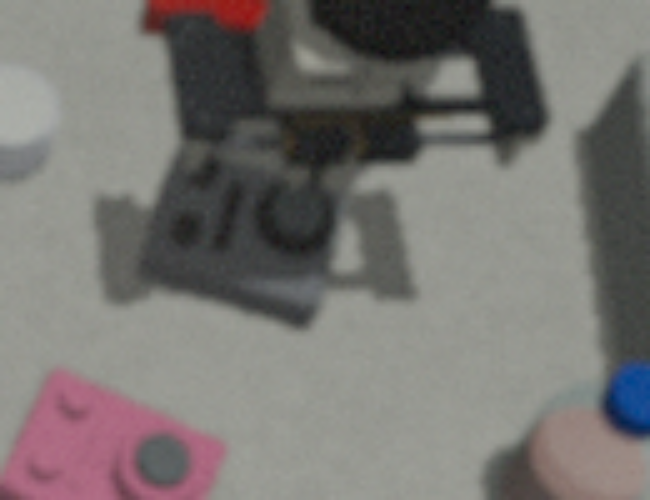

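The fingers hang just above the button (295,215), clear of the knobs. Lower, then press in small steps.

```bash
python3 -m inch '[[[0,0.0085,0.04,0,0,0,1],[0,0,0.04,0,0,0,1],[0,0,0.004,0,0,0,1],[0,0,0,0,0,0,1],[0,0,0,0,0,0,1]]]' 20
python3 -m inch '[[[0,0,0.006,0,0,0,1],[0,0,0,0,0,0,1]]]' 20
python3 -m inch '[[[0,0,0.006,0,0,0,1],[0,0,0,0,0,0,1]]]' 20
python3 -m inch '[[[0,0,0.006,0,0,0,1],[0,0,0,0,0,0,1]]]' 20
python3 -c "
from h import *
delta([.4325,.333,.050],.11-np.pi)"
```

```text
t: 10.7
eef_pos: [0.433, 0.3351, 0.0651]
ee_rot: [3.138, 0.003, -3.034]
force: [0.9, 1.8, 4.4]
width: 0.0006
t: 10.9
eef_pos: [0.4332, 0.3352, 0.0639]
ee_rot: [3.138, 0.004, -3.033]
force: [-7.2, -1.0, 25.5]
width: 0.0002
t: 11.1
eef_pos: [0.4333, 0.3353, 0.0634]
ee_rot: [3.138, 0.005, -3.033]
force: [-15.5, -5.8, 51.3]
width: 0.0002
t: 11.3
eef_pos: [0.4335, 0.3354, 0.0629]
ee_rot: [3.137, 0.006, -3.032]
force: [-24.6, -10.7, 77.0]
width: 0.0007
t 11.3 pos [0.4335 0.3354 0.0629] rpy [ 3.1374  0.0064 -3.0316] F [-24.63 -10.68  77.03] w 0.001 shift [ 0.0026 -0.0046  0.0257] turn [0.0013 0.002  0.    ]
```

Stiff contact came earlier than expected. Back off the pressure and diagnose.

```bash
python3 -c "
from h import *
s=get_state();print(s['moment'],s['joint_efforts'])"
python3 -m inch '[[[0,0,-0.006,0,0,0,1],[0,0,-0.006,0,0,0,1],[0,0,0,0,0,0,1]]]' 20
python3 -c "
from h import *
import cv2
s=get_state();print(s['moment'],s['force'])
cv2.imwrite('pics/s7.png',cv2.resize(grab_frame('scene')[125:245,310:440],None,fx=5,fy=5))
cv2.imwrite('pics/w7.png',grab_frame('wrist'))
cv2.imwrite('pics/t7.png',cv2.resize(grab_frame('top')[100:300,80:300],None,fx=3,fy=3))
"
```

```text
[-3.93024611  9.23128618 -0.01525471] [ -3.65386896 -10.51100403  12.29120672   1.94647349   8.06844413
   0.05743265]
t: 11.6
eef_pos: [0.4332, 0.3352, 0.0639]
ee_rot: [3.137, 0.005, -3.034]
force: [-7.7, -1.1, 26.4]
width: 0.0004
[-0.33621337  2.81934223  0.03949165] [-7.7491854  -1.11705789 26.40415871]
```

View pics/s7.png

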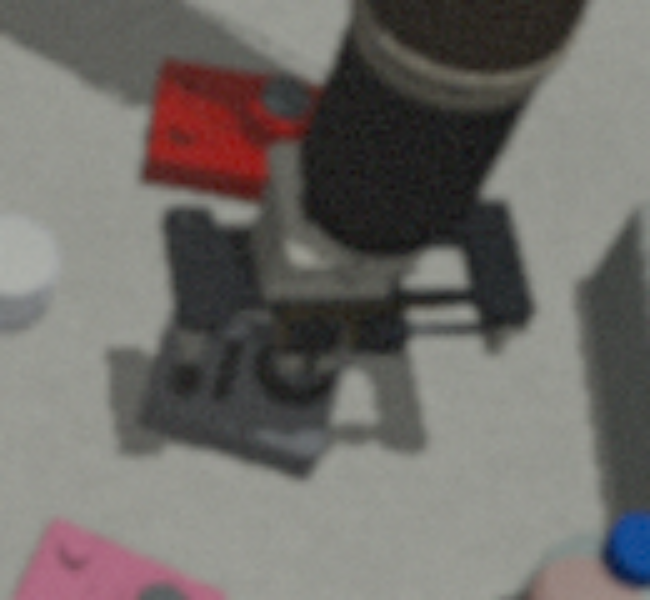

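View pics/w7.png

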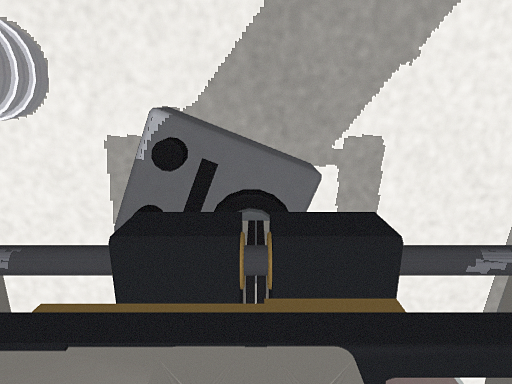

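View pics/t7.png

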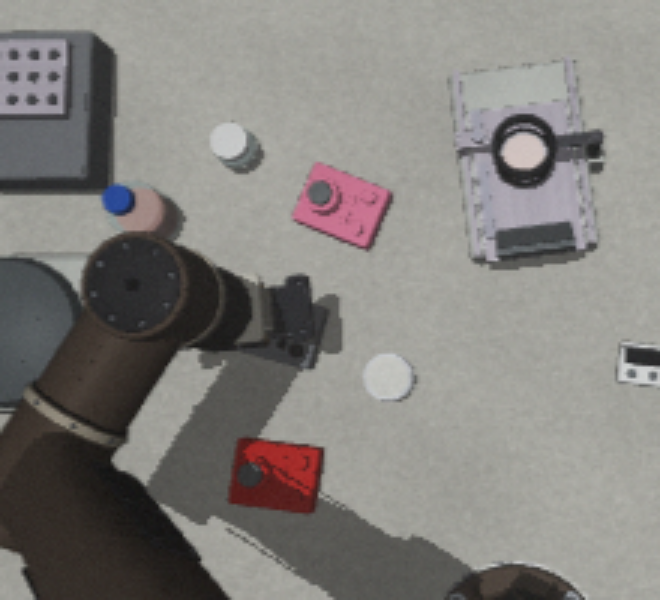

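The top view shows the imager still latched and all bystanders in place; the wrist and scene views show the shut fingertips on the button (wrist (255,215)). Two possibilities: the button is taller than I assumed and already fully down, or something else is in contact. I'll raise the arm and feel the force against depth in fine steps.

```bash
python3 -m inch '[[[0,0,-0.02,0,0,0,1],[0,0,-0.016,0,0,0,1],[0,0,0,0,0,0,1],[0,0,0,0,0,0,1],[0,0,0,0,0,0,1]]]' 20
for i in 1 2 3 4 5 6; do python3 -m inch '[[[0,0,0.003,0,0,0,1],[0,0,0,0,0,0,1],[0,0,0,0,0,0,1]]]' 20 | egrep 'pos|force'; done
python3 -c "
from h import *
import cv2
s=get_state();print(s['t'],s['moment'],s['force'])
cv2.imwrite('pics/w8.png',cv2.resize(grab_frame('wrist')[90:250,100:400],None,fx=2.6,fy=2.6))"
```

```text
t: 12.25
eef_pos: [0.4314, 0.3328, 0.077]
ee_rot: [-3.141, -0.001, -3.035]
force: [0.3, 0.2, -0.6]
width: 0.0004
eef_pos: [0.4316, 0.3331, 0.0757]
force: [0.3, -0.3, -0.2]
eef_pos: [0.4317, 0.3332, 0.0745]
force: [-0.8, 0.1, -0.2]
eef_pos: [0.4317, 0.3332, 0.073]
force: [0.8, -0.1, 0.2]
eef_pos: [0.4317, 0.3332, 0.0715]
force: [-0.0, -1.0, 0.0]
eef_pos: [0.4318, 0.3334, 0.0702]
force: [-0.6, -0.8, 2.5]
eef_pos: [0.4318, 0.3334, 0.0687]
force: [0.6, 0.3, 1.9]
14.05 [ 0.04169688 -0.01310937 -0.02276395] [0.64033752 0.32773062 1.8858912 ]
```

View pics/w8.png

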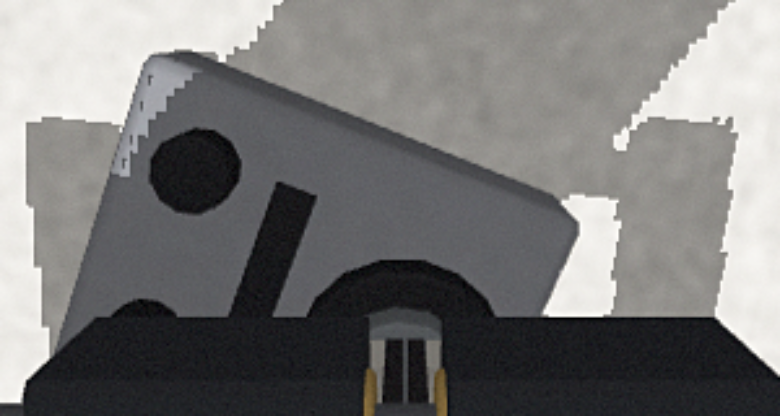

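Spring contact starts at z≈0.070 with 2 N. That matches the button's spring, and its hard stop is about 6 mm lower (≈0.064), so the earlier stiff contact was the button bottomed out. I'll confirm with the rest of one clean press.

```bash
for i in 1 2 3 4; do python3 -m inch '[[[0,0,0.003,0,0,0,1],[0,0,0,0,0,0,1],[0,0,0,0,0,0,1]]]' 20 | egrep 'pos|force'; done
```

```text
eef_pos: [0.4318, 0.3334, 0.0671]
force: [0.0, 0.2, 3.9]
eef_pos: [0.4318, 0.3334, 0.0657]
force: [-0.6, 0.3, 4.8]
eef_pos: [0.4318, 0.3334, 0.0643]
force: [-0.9, -0.2, 6.0]
eef_pos: [0.4319, 0.3335, 0.064]
force: [-4.6, -2.6, 19.2]
```

```bash
python3 -m inch '[[[0,0,0.002,0,0,0,1],[0,0,0,0,0,0,1]]]' 20
```

```text
t: 15.5
eef_pos: [0.4319, 0.3335, 0.0639]
ee_rot: [3.141, 0.001, -3.034]
force: [-8.1, -3.2, 27.7]
width: 0.0006
```

The spring ramps from 2 to 5–6 N over 6 mm, then hits a hard stop, so the button is fully pressed. Release, rise, retreat and check.

```bash
python3 -m inch '[[[0,0,-0.02,0,0,0,1],[0,0,-0.05,0,0,0,1],[0,0,-0.08,0,0,0,1],[0,0,-0.08,0,0,0,1],[0,0,-0.08,0,0,0,1],[-0.05,0,0,0,0,0,1],[-0.05,0,0,0,0,0,1],[-0.05,0,0,0,0,0,1],[0,0,0,0,0,0,1],[0,0,0,0,0,0,1]]]' 20
python3 -c "
from h import *
import cv2
cv2.imwrite('pics/w9.png',grab_frame('wrist'))
cv2.imwrite('pics/t9.png',cv2.resize(grab_frame('top')[100:300,80:380],None,fx=2.6,fy=2.6))
cv2.imwrite('pics/s9.png',cv2.resize(grab_frame('scene')[130:310,150:350],None,fx=3.3,fy=3.3))"
```

```text
t: 16.5
eef_pos: [0.5059, 0.3406, 0.2152]
ee_rot: [-3.14, -0.002, -3.036]
force: [-0.0, 0.0, -0.7]
width: 0.0006
```

View pics/w9.png

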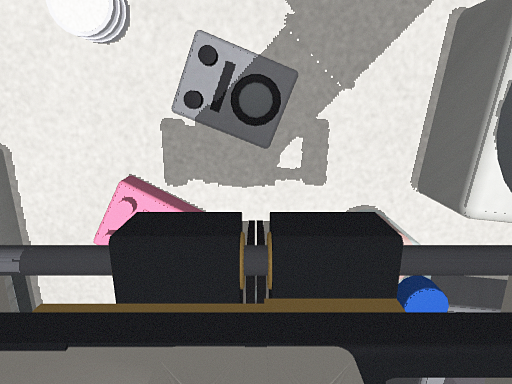

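View pics/t9.png

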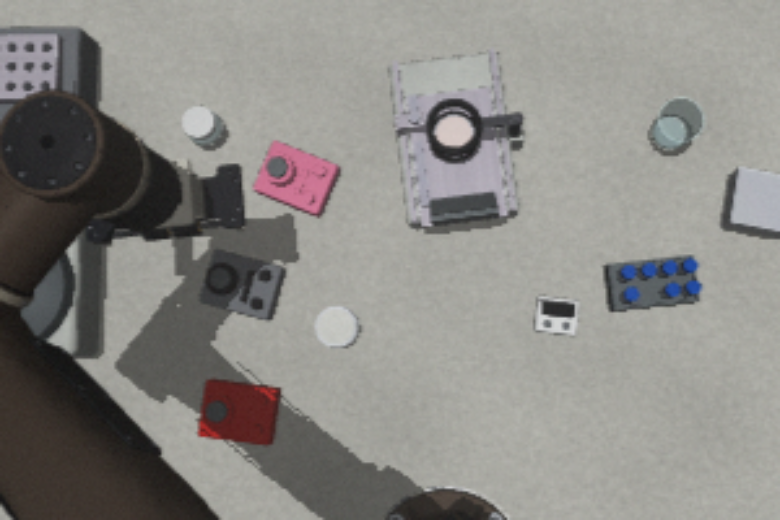

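View pics/s9.png

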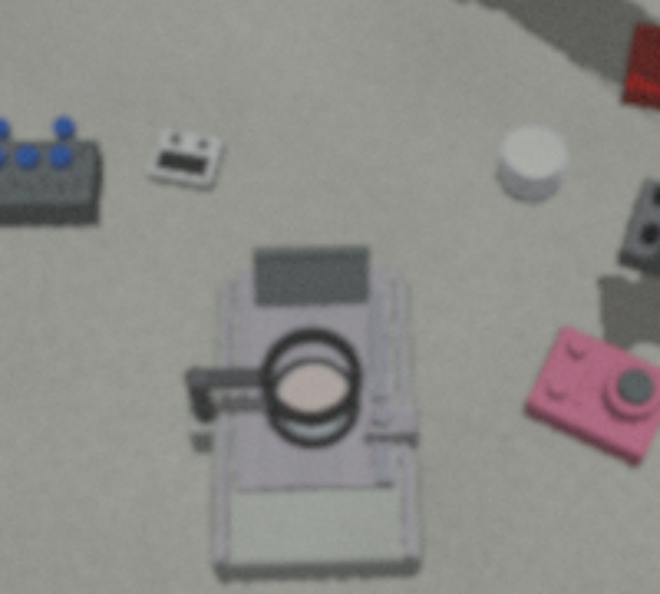

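The carriage is latched with the dish centred under the ring (top view (455,130)). The button is back up (wrist (255,98)), bystanders are in place and the arm is clear.

```bash
python3 -c "
from station import *
print(job_done())"
```

```text
the job is handed in; nothing more can be done
None
```

I pushed the carriage in to its end stop, eased it back onto the stop pin, then pressed the grey pod's lamp button fully down and released it. The job was handed in after about 16.5 s of robot time; no verdict was reported.

- **Carriage:** The force jumped to 12 N at the end stop. After I backed off, it stayed at mid travel with the fingers clear. I judged the latch from the pictures only, as the pin's drop was too small to measure.
- **Lamp button:** I pressed it twice, both times with the carriage latched. It met my fingertips at about z = 0.070 m, where about 0.056 m was stated. My first press therefore bottomed it out at 77 N wrist force, under the 120 N limit. The second, finer press showed the spring rising from about 2 N to 5–6 N over 6 mm, then the hard stop. I found no cause for the 14 mm difference, and the moment readings from the first press could not settle where the contact was.
- **Last pictures:** The dish is in its seat under the ring lamp, the button looks back up, and the bystanders in view look unmoved. The arm is clear of everything.

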